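# Eject the label cassette and present it to the barcode scanner

### The job

The label printer's tape cassette is used up and must be booked out at the scanner. Press the printer's eject key all the way down so that the cassette pops up, take the cassette out, and hold it up in the air in front of the hands-free scanner: barcode end facing the window squarely, reels on the upper side, barcode about 10 cm out from the middle of the window. Finish still holding it there, steady, and do not knock the scanner or disturb the crayon box, the glue stick or the eraser.

Things in the scene. Friction and masses are not known exactly. Their poses are not given: they have to be found in the camera images.
- printer: Fixed white desktop label printer, 190 (x) x 150 (y) x 62 mm high, its lid folded back at its +x end (rising to 115 mm high, reaching to x = +197 mm). Origin at the centre of its underside on the table; its front faces its own -x. Its flat top deck is 62 mm up. The cassette bay is a 70 x 48 mm pocket, 28 mm deep, in the deck, centred 20 mm to +x of the origin.
- eject (a joint): Eject key, a grey ribbed spring key that slides straight down: 0 = up, 0.011 m = fully down. It takes 3 to 6 N to push down with the cassette in, then meets a hard stop. A rocker lifts the cassette 1.5 mm for each mm of key; beyond about 9.5 mm of key, two sprung catches snap under the cassette's ends and keep it 14 mm up after the key is let go and springs back.
- eject_top (a point): Centre of the top face of the eject key (24 mm in the printer's x, 30 mm in y, standing 13 mm above the deck when up), 56 mm to -x of the printer's origin, in the middle of its width. Axes as the printer's.
- cassette_mid (a point): Centre of the loose black tape cassette, a block 68 (x) x 46 (y) x 28 (z) mm, about 70 g, two round reels and a paper label on its top. z is up through the top; x points along its length to the barcode end. It starts seated in the bay, top flush with the deck, axes as the printer's; once popped up it stands 14 mm out of the deck and can be gripped across its 46 mm width, with free deck 50 mm wide on either side.
- barcode (a point): Centre of the white barcode sticker on the cassette's +x end face, 34 mm from the cassette's centre. Same axes as the cassette.
- scanner: Fixed hands-free barcode scanner: round foot 110 mm across, stem, and a white head 72 mm wide x 88 mm tall x 48 mm deep, 235 mm high in all. It looks to its own -x. Origin on the table in front of it, 100 mm to -x of the foot's centre; the window's middle is 190 mm above the table and 70 mm to +x of the origin.
- window (a point): Middle of the dark window on the scanner head. x points straight into the scanner, so the scanner looks out along -x, 0.35 rad (20 degrees) below level; y is level; z is up along the window. A cassette presented squarely, barcode to the window and reels up, has its axes parallel to these.
- crayons_mid (a point): Centre of a loose crayon box lying flat between printer and scanner, 115 x 72 x 28 mm. Leave alone.
- glue_mid (a point): Centre of a loose glue stick standing upright, 31 mm across, 96 mm tall. Leave alone.
- eraser_mid (a point): Centre of a loose pink eraser lying flat, 56 x 22 x 12 mm. Leave alone.
Mind the look-alikes: they are no part of the job. There is more than one size of the part that bears cassette_mid; the job needs the middle-sized.

How it is judged:
By the outcome, as a careful person would: the job done as asked, in the order asked, and still so for the second after the job is handed in, while the arm keeps its last pose, push and grip.
It also fails if it takes over 51 s, if anything falls off the work surface, if the arm or the gripper's body presses on something with over 40 N, if the wrist force passes 120 N, or if a joint passes its speed limit or range.

### The arm

A 6-joint arm with a two-finger parallel gripper is mounted at the origin on the work surface. World frame = base frame: x ahead of the robot, y to its left, z up, the work surface at z = 0. Lengths are in mm, angles in degrees, forces in N, time in s.
With the tool pointing down it reaches from about 350 to 850 mm from the base axis. Payload 8.1 kg.
Tool frame: the origin (TCP) lies at the very end of the fingers, on their centre line; the grasp point (between the pads) lies r.tcp_to_grasp behind it (r.tcp_to_grasp is the distance from the TCP to the grasp point, in mm); z points along the fingers, y is the line along which they close (so a half turn about z gives the same grasp; the last joint's range is limited). The gripper opens to 85 mm and grips with 20 to 120 N. Pads are 22 mm wide; open, the fingers measure 114 mm over their backs; the gripper's body (76 mm by 85 mm) begins 54 mm behind the grasp point. The pads swing forward as they close: fully open they stand 13 mm farther back than shut.
Start: joints at [-81.154, 7.471, 85.268, -0, 87.261, -4.893], TCP at [142.525, -582.831, 231.292] pointing down, gripper open.
Joint ranges: [-169.43, 169.43], [-51.17, 129.36], [1.28, 143.12], [-76.62, 256.62], [0, 156.53], [-152.29, 152.29]. Speed limits (degrees/s): [136.94, 136.94, 159.86, 180, 180, 180].

### API

Orientations are given as [roll, pitch, yaw] about the fixed x, y, z axes, in that order (R = Rz(yaw) Ry(pitch) Rx(roll)).
In Python, from bench import r gives the robot as it stands.
- The arm moves only by the shell command python3 -m handwheel 'ROWS' [OPENING] [FORCE]. ROWS is JSON, a list of rows, each a list of 4 numbers: the shift along the tool's x, y, z in m, then the turn about the tool's z in degrees. A call has 1 to 10 rows; each row shifts and turns the commanded pose from where the row before left it, along the tool's axes as they then stand; what a row does not reach is not made up. A row lasts 1/10 s, in which the tool goes at most 50 mm and 8.59 degrees, less where a joint would pass 70% of its speed; a pose out of reach is approached as far as the arm can. A call is refused whole if a number of a shift passes 0.05 or a number of a turn 8.59, either way. A call with a gripper value outside its range is refused whole. OPENING is the finger opening in m, from 0 to 0.0854, set as the call begins (- or left out, the last holds). The fingers move at their own pace and stop on an object; FORCE is the grip in N (left out, the last holds). Time passes only in rows, so rows that do not move let the fingers close. It gives the time, the measured TCP pose, the force, the opening and the grip force at its end, in the units of the state.
- r.sense(): the state, without advancing time (a new reading comes with each control period).
- r.snapshot(name): name is "scene" or "top" or "wrist"; returns the picture (480x640x3 uint8, red, green, blue); there is no depth.
- r.camera_params(name): a dict with "fx", "fy", "cx", "cy" (pixels), "R" (3x3) and "t" (3): a world point X has camera coordinates R X + t; the wrist camera has in their place "mount" (4x4, takes a point from camera to tool coordinates, whose origin is the TCP and whose axes are the flange's). Camera axes: x right, y down, z forward; pixel columns grow to the right and rows downward; lengths in mm; the calibration is good to about 2 mm. A picture is of the moment at which its call begins: read the wrist's pose just before it. camera_params takes no time and is no camera call.
- r.hand_in(): hands the job in; it is judged then, once.
The state is a dict: "time": time; "joint_pos": joint angles; "qd": joint speeds; "joint_efforts": joint torques, N m; "tool_pos": TCP position; "tcp_rot": TCP orientation; "ft_force": force on the tool from outside, world axes, zero at the start; "wrist_torque": the same for the moment, N m; "finger_gap": finger opening in mm; "grip_force": force on a finger pad.
Only numpy, scipy, OpenCV 4.12 (cv2) and the standard library are available. Lean on these libraries where they do the work, as an engineer would, in place of code of your own. Each camera call takes 0.05 s, during which the arm holds its last target. There are 200 camera calls.

## Working session

There is one attempt and no reset: what is moved stays moved. The work goes in short steps, Python scripts to look and compute and a shell command to move; the robot and the scene stay as the last step left them, time stands still between calls to the robot, and variables do not carry over. Pictures are saved under pics/ and viewed, at most 10 in all, crops included, and the job is handed in when it is done.

```bash
mkdir -p pics; ls; python3 - <<'E'
from bench import r
import cv2,numpy as np
s=r.sense();print(s['time'],s['tool_pos'],s['tcp_rot'],r.tcp_to_grasp)
for n in("top","scene"):
    cv2.imwrite(f'pics/{n}0.png',r.snapshot(n)[:,:,::-1]);print(n,r.camera_params(n))
print(r.camera_params("wrist"))
E
```

```text
pics
0.0 [ 142.42622286 -582.26830835  230.22639566] [-1.79892459e+02 -7.87754729e-03  1.37380187e+01] 18.700000000000003
top {'fx': 531.1332741844072, 'fy': 531.1332741844072, 'cx': 334.7240343480433, 'cy': 239.5968576049529, 'R': array([[-0.02902114, -0.99955002, -0.00758446],
       [-0.99639501,  0.02953299, -0.07952847],
       [ 0.07971667,  0.00524911, -0.99680374]]), 't': array([ 114.07757047,  589.52856836, 1075.24593002])}
scene {'fx': 457.4035862776671, 'fy': 457.4035862776671, 'cx': 314.18561245777045, 'cy': 239.0997228570979, 'R': array([[ 0.8018642 ,  0.59700956, -0.02435953],
       [ 0.31014563, -0.45072132, -0.83705435],
       [-0.51070881,  0.66364891, -0.5465772 ]]), 't': array([-507.05666036,  -19.46060562, 1225.25509327])}
{'fx': 340.2138534423965, 'fy': 340.2138534423965, 'cx': 317.2176003045278, 'cy': 241.56040879699688, 'mount': array([[-2.37097281e-04, -9.58908830e-01, -2.83714291e-01,
         7.20821719e+01],
       [ 9.99999966e-01, -1.97036722e-04, -1.69737733e-04,
        -3.95705540e-01],
       [ 1.06860878e-04, -2.83714321e-01,  9.58908845e-01,
        -1.41723714e+02],
       [ 0.00000000e+00,  0.00000000e+00,  0.00000000e+00,
         1.00000000e+00]])}
```

View pics/top0.png

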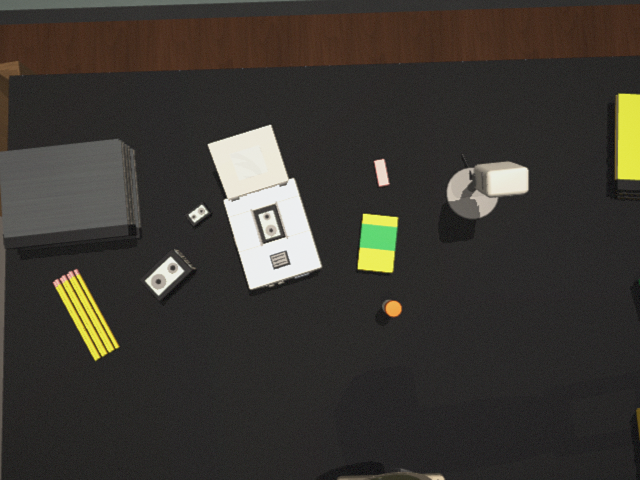

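View pics/scene0.png

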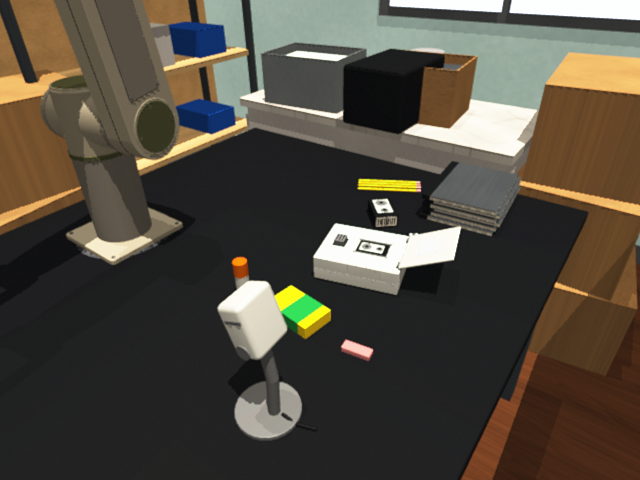

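Top view: the cassette candidates are the one in the printer bay (270,223), a larger loose one (169,274) and a smaller loose one (199,214). The one in the bay is mid-sized and seated, so I choose it. The eject key is at (280,260), the scanner foot at (472,193) and its head at (502,180). The crayons are at (378,243), the glue at (392,309) and the eraser at (381,172). I'll check the choice in a close crop.

```bash
python3 - <<'E'
import cv2,numpy as np
a=cv2.imread('pics/top0.png');b=cv2.imread('pics/scene0.png')
c=cv2.resize(a[170:300,215:335],None,fx=3.3,fy=3.3,interpolation=cv2.INTER_CUBIC)
d=cv2.resize(a[145:225,430:540],None,fx=3.3,fy=3.3,interpolation=cv2.INTER_CUBIC)
o=np.zeros((600,780,3),np.uint8);o[:c.shape[0],:c.shape[1]]=c;o[:d.shape[0],400:400+d.shape[1]]=d
e=cv2.resize(b[270:370,210:300],None,fx=3,fy=3,interpolation=cv2.INTER_CUBIC)
o[290:590,400:670]=e
cv2.imwrite('pics/crop1.png',o)
E
```

```text
(no output)
```

View pics/crop1.png

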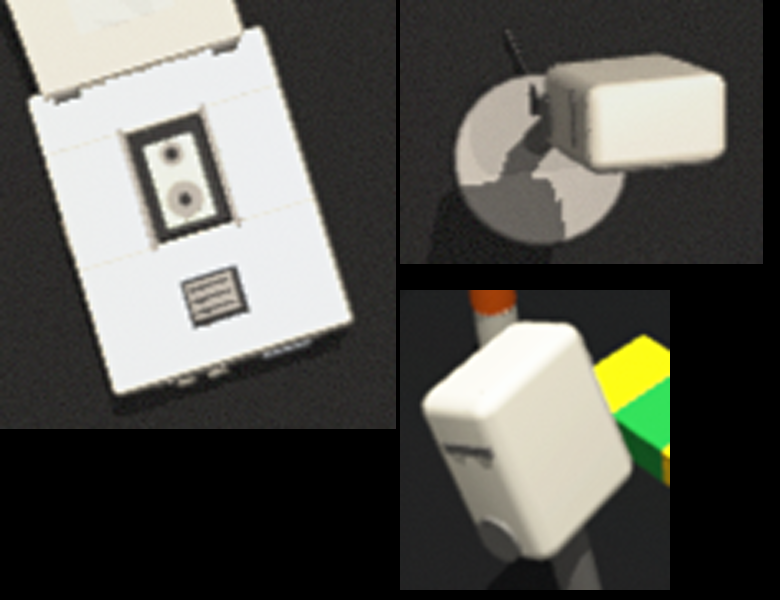

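Close crop: the bay cassette has a black body, a label and two reels, fits the pocket and has the key beside it, so the choice is confirmed. The scanner's facing is still unclear, so I'll fit its yaw from the head silhouettes in both views.

```bash
cat > h.py <<'E'
from bench import r
import numpy as np,cv2
from scipy.spatial.transform import Rotation as Ro
def proj(n,X):
    p=r.camera_params(n);c=np.atleast_2d(X)@p['R'].T+p['t']
    return np.c_[p['fx']*c[:,0]/c[:,2]+p['cx'],p['fy']*c[:,1]/c[:,2]+p['cy']]
def back(n,uv,z):
    p=r.camera_params(n);d=p['R'].T@np.array([(uv[0]-p['cx'])/p['fx'],(uv[1]-p['cy'])/p['fy'],1]);o=-p['R'].T@p['t']
    return o+d*(z-o[2])/d[2]
E
python3 - <<'E'
from h import *
from scipy.optimize import least_squares
# printer fit: model pts -> top px (crop px/3.3 + offset)
k=lambda x,y:(215+x/3.3,170+y/3.3)
m=[(-95,75,62),(-95,-75,62),(20,0,62),(-56,0,75),(95,-75,62),(95,75,62)]
px=np.array([k(115,393),k(352,320),k(178,178),k(215,296),k(265,28),k(32,97)])
M=np.array(m,float)
f=lambda p:(proj('top',np.c_[M[:,:2]@np.array([[np.cos(p[2]),np.sin(p[2])],[-np.sin(p[2]),np.cos(p[2])]])+p[:2],M[:,2]])-px).ravel()
s=least_squares(f,[600,100,.26]);print('printer',s.x[:2],np.degrees(s.x[2]),s.fun.round(1))
c,n=np.cos(s.x[2]),np.sin(s.x[2])
for q in(-56,20):print(s.x[0]+q*c,s.x[1]+q*n)
F=back('top',(472.4,193.5),8);print('foot',F, 'scene foot',back('scene',(269,409),8))
for nm,uv,z in(('crayon',(378,243),28),('glue',(393,308),96),('eraser',(381,172),12)):print(nm,back('top',uv,z))
kt=np.array([(548,70),(655,55),(722,75),(724,158),(705,165),(605,168),(553,140)])
kt=np.c_[430+(kt[:,0]-400)/3.3,145+kt[:,1]/3.3]
ks=np.array([(425,400),(520,325),(575,323),(632,468),(545,557),(480,530)]);ks=np.c_[210+(ks[:,0]-400)/3,270+(ks[:,1]-290)/3]
def msk(P):
    a=np.zeros((480,640),np.uint8);cv2.fillConvexPoly(a,cv2.convexHull((P*4).astype(np.int32)) ,1,shift=2);return a
A={'top':msk(kt),'scene':msk(ks)};res=[]
for y in range(0,360,5):
    w=np.radians(y);R=Ro.from_euler('ZY',[w,-0.35]).as_matrix()
    W=F+np.array([-30*np.cos(w),-30*np.sin(w),182])
    B=np.array([(x,b,z) for x in(0,48) for b in(-36,36) for z in(-44,44)])@R.T+W
    io=[]
    for v in A:
        g=msk(proj(v,B));io.append((g&A[v]).sum()/(g|A[v]).sum())
    res.append((sum(io),y,io))
for q in sorted(res,reverse=True)[:8]:print(q)
E
```

```text
printer [606.08751821 220.29055075] 15.099807153345383 [-0.1  0.6  0.5  0.9  0.9 -0.3 -0.4  0.  -0.1 -0.9 -0.9 -0.5]
552.021001779985 205.70248024299
625.3969883638318 225.50057593038193
foot [ 682.81697789 -196.37905878    8.        ] scene foot [ 686.92141477 -195.47757611    8.        ]
crayon [582.62511769   7.83730338  28.        ]
glue [452.40280103 -11.21189189  96.        ]
eraser [733.83559954  -5.04758354  12.        ]
(np.float64(1.615562733744552), 355, [np.float64(0.8282051282051283), np.float64(0.7873576055394237)])
(np.float64(1.6103349066360781), 0, [np.float64(0.8259557344064387), np.float64(0.7843791722296395)])
(np.float64(1.60131420445797), 350, [np.float64(0.8084667010841508), np.float64(0.7928475033738192)])
(np.float64(1.5907439576967104), 345, [np.float64(0.7887840670859538), np.float64(0.8019598906107566)])
(np.float64(1.5866193605300132), 5, [np.float64(0.8013665202537823), np.float64(0.7852528402762308)])
(np.float64(1.5705048434775724), 340, [np.float64(0.7599372384937239), np.float64(0.8105676049838486)])
(np.float64(1.5644427657027986), 10, [np.float64(0.7770941788925698), np.float64(0.7873485868102288)])
(np.float64(1.5468961468967877), 335, [np.float64(0.7323498419388831), np.float64(0.8145463049579046)])
```

```bash
python3 -m handwheel '[[0.015,-0.017,0,0],[0.029,-0.033,0,0],[0.03,-0.034,0,0],[0.03,-0.034,0,0],[0.03,-0.034,0,0],[0.03,-0.034,0,0],[0.03,-0.034,0,0],[0.03,-0.034,0,0],[0.03,-0.034,0,0],[0.03,-0.034,0,0]]' 0 40 && python3 -m handwheel '[[0.03,-0.034,0,0],[0.03,-0.034,0,0],[0.03,-0.034,0,0],[0.03,-0.034,0,0],[0.03,-0.034,0,0],[0.03,-0.034,0,0],[0.03,-0.034,0,0],[0.03,-0.034,0,0],[0.03,-0.034,0.02,0],[0.025,-0.030,0.04,-1.4]]'
```

```text
time: 1.1
tool_pos: [342.2, -200.8, 231.1]
tcp_rot: [-180.0, -0.0, 13.7]
ft_force: [1.6, -0.6, -0.3]
finger_gap: -0.2
grip_force: 0.0
time: 2.1
tool_pos: [549.6, 193.2, 177.7]
tcp_rot: [-180.0, -0.4, 15.2]
ft_force: [0.4, -0.4, -0.9]
finger_gap: 0.2
grip_force: 0.0
```

```bash
cat >> h.py <<'E'
def tool(s=None):
    s=s or r.sense();return np.array(s['tool_pos']),Ro.from_euler('xyz',s['tcp_rot'],degrees=True).as_matrix()
def wshot(name):
    p,R=tool();im=r.snapshot('wrist')[:,:,::-1];cv2.imwrite(f'pics/{name}.png',im);np.savez(f'pics/{name}.npz',p=p,R=R)
def wback(name,uv,z):
    d=np.load(f'pics/{name}.npz');c=r.camera_params('wrist');m=c['mount']
    v=d['R']@m[:3,:3]@np.array([(uv[0]-c['cx'])/c['fx'],(uv[1]-c['cy'])/c['fy'],1]);o=d['p']+d['R']@m[:3,3]
    return o+v*(z-o[2])/v[2]
def delta(T):
    p,R=tool();print('tool shift m',(R.T@(np.array(T)-p)/1000).round(4))
E
python3 - <<'E'
from h import *
wshot('w1');s=r.sense();print(s['time'],s['tool_pos'],s['tcp_rot'],s['joint_pos'],s['ft_force']);delta((552,205.7,110))
E
```

```text
2.15 [545.92182817 195.69165911 166.83750445] [-179.85188562    0.37725479   15.41800431] [14.5658014   6.93771812 92.6453635   0.14434534 80.79636304 89.12472573] [-5.91674759  1.15725829 -5.52659113]
tool shift m [ 0.0089 -0.0079  0.0568]
```

View pics/w1.png

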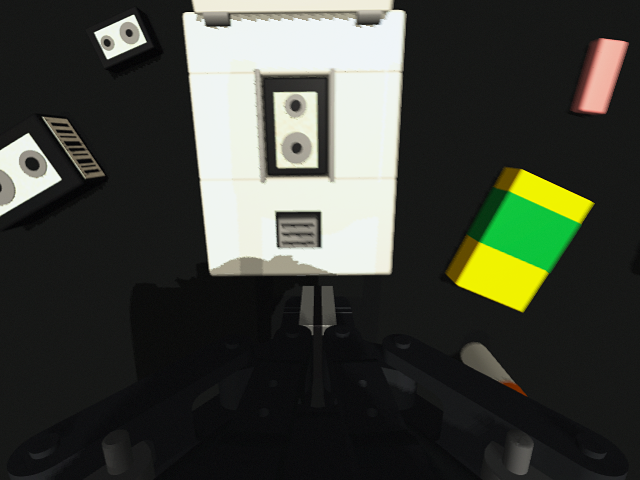

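Wrist view: the key is centred near (298,231) and the cassette top near (296,127). The barcode end points away from the fingers, towards the lid.

```bash
python3 - <<'E'
from h import *
print(wback('w1',(298,231),75),wback('w1',(296,127),62));s=r.sense();print(s['time'],s['tool_pos'],s['tcp_rot'])
for a,b in(((190,13),(210,275)),((404,13),(391,275))):print(wback('w1',a,62),wback('w1',b,62))
E
```

```text
[554.03217038 209.69850675  75.        ] [625.01323722 230.00159642  62.        ]
2.15 [545.92182817 195.69165911 166.83750445] [-179.85188562    0.37725479   15.41800431]
[675.93618304 315.12566676  62.        ] [496.15684522 269.42740818  62.        ]
[712.97953734 178.67724032  62.        ] [534.69927979 127.58380555  62.        ]
```

```bash
python3 -m handwheel '[[0.005,-0.005,0.02,0],[0.005,-0.004,0.03,0],[0,0,0.02,0],[0,0,0,0],[0,0,0,0]]'
```

```text
time: 2.65
tool_pos: [553.7, 201.2, 105.3]
tcp_rot: [-180.0, 0.1, 15.1]
ft_force: [-0.6, 0.6, 0.6]
finger_gap: 0.1
grip_force: 0.0
```

```bash
python3 -m handwheel '[[0.001,-0.006,0.02,0],[0,0,0.008,0],[0,0,0.007,0],[0,0,0.004,0],[0,0,0,0],[0,0,0,0]]'; python3 -m handwheel '[[0,0,0.001,0],[0,0,0.001,0],[0,0,0,0],[0,0,0,0],[0,0,0,0]]'
```

```text
time: 3.25
tool_pos: [553.9, 207.6, 67.3]
tcp_rot: [-180.0, -0.0, 15.1]
ft_force: [-1.5, 0.0, 2.8]
finger_gap: -0.1
grip_force: 1.3
time: 3.75
tool_pos: [553.9, 207.5, 64.9]
tcp_rot: [180.0, -0.0, 15.1]
ft_force: [-0.3, 0.3, 3.9]
finger_gap: -0.3
grip_force: 2.1
```

```bash
python3 -m handwheel '[[0,0,0.001,0],[0,0,0.001,0],[0,0,0,0],[0,0,0,0]]'; python3 -m handwheel '[[0,0,0.001,0],[0,0,0,0],[0,0,0,0]]'
```

```text
time: 4.15
tool_pos: [554.0, 207.6, 63.9]
tcp_rot: [180.0, -0.1, 15.1]
ft_force: [-4.7, -0.8, 13.6]
finger_gap: 0.1
grip_force: 7.0
time: 4.45
tool_pos: [554.1, 207.6, 63.8]
tcp_rot: [180.0, -0.1, 15.1]
ft_force: [-8.9, -2.0, 21.7]
finger_gap: -0.4
grip_force: 10.5
```

Hard stop reached. I'll rise, open and look at the cassette.

```bash
python3 -m handwheel '[[0,0,-0.02,0],[0,0,-0.04,0],[0,0,-0.04,0],[0,0,0,0],[0,0,0,0],[0,0,0,0]]' 0.066; python3 - <<'E'
from h import *
wshot('w2')
s=r.sense();print(s['time'],s['tool_pos'],s['tcp_rot'],s['finger_gap'])
im=cv2.imread('pics/w2.png');cv2.imwrite('pics/w2c.png',im)
E
```

```text
time: 5.05
tool_pos: [552.7, 207.1, 159.8]
tcp_rot: [180.0, 0.1, 15.1]
ft_force: [-0.0, 0.7, -0.7]
finger_gap: 66.2
grip_force: 0.0
5.1 [552.40702822 207.07602627 159.36754982] [179.99268436   0.18970391  15.1354906 ] 65.92945403424936
```

View pics/w2c.png

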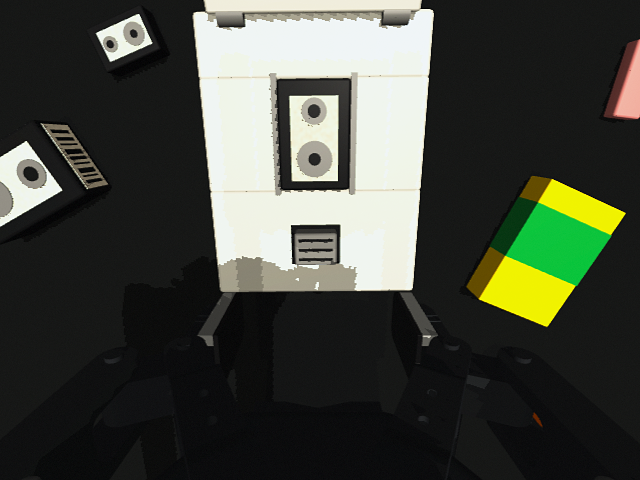

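The cassette has popped up. Its top corners are about (276,80), (352,80), (350,189) and (279,189).

```bash
python3 - <<'E'
from h import *
P=np.array([wback('w2',u,76) for u in((276,80),(352,80),(350,189),(279,189))]);print(P.round(1));c=P.mean(0);print(c)
e=(P[1]+P[0]-P[2]-P[3]);print(np.degrees(np.arctan2(e[1],e[0])));c[2]=85;delta(c)
E
```

```text
[[649.6 259.6  76. ]
 [661.6 215.2  76. ]
 [598.2 197.4  76. ]
 [586.  242.7  76. ]]
[623.86363729 228.72143475  76.        ]
15.253294031673423
tool shift m [ 0.0749 -0.0022  0.0741]
```

```bash
python3 -m handwheel '[[0.015,-0.002,0,0],[0.03,0,0,0],[0.03,0,0.02,0],[0,0,0.03,0],[0,0,0.03,0],[0,0,0.01,0],[0,0,0.004,0],[0,0,0,0],[0,0,0,0]]' 0.06 40
```

```text
time: 6.0
tool_pos: [626.5, 229.3, 69.5]
tcp_rot: [-180.0, -0.2, 15.1]
ft_force: [0.3, 0.6, 0.0]
finger_gap: 59.4
grip_force: 0.0
```

```bash
python3 -m handwheel '[[-0.002,0,0.003,0],[0,0,0.003,0],[0,0,0,0],[0,0,0,0]]' && python3 -m handwheel '[[0,0,0,0],[0,0,0,0],[0,0,0,0],[0,0,0,0],[0,0,0,0]]' 0.03 40
```

```text
time: 6.4
tool_pos: [623.5, 228.5, 61.6]
tcp_rot: [-180.0, -0.0, 15.1]
ft_force: [-0.2, -0.4, 0.1]
finger_gap: 60.1
grip_force: 0.0
time: 6.9
tool_pos: [623.9, 228.6, 61.9]
tcp_rot: [-180.0, -0.0, 15.1]
ft_force: [0.0, -0.3, 3.6]
finger_gap: 45.2
grip_force: 41.2
```

```bash
python3 -m handwheel '[[0,0,-0.01,0],[0,0,-0.02,0],[0,0,-0.03,0],[0,0,-0.02,0],[-0.01,0,0,0],[-0.03,0,0,0],[-0.04,0,0,0],[-0.04,0,0,0],[-0.019,0,0,0],[0,0,0,0]]' && python3 -m handwheel '[[0,0,0.02,0],[0,0,0.02,0],[0,0,0.01,0],[0,0,0,0],[0,0,0,0],[0,0,0,0]]' && python3 - <<'E'
from h import *
wshot('w3')
delta((489.7,192.4,77))
E
```

```text
time: 7.9
tool_pos: [486.8, 191.7, 141.4]
tcp_rot: [-180.0, 0.1, 15.2]
ft_force: [1.1, 0.4, 0.3]
finger_gap: 44.9
grip_force: 42.0
time: 8.5
tool_pos: [490.3, 192.5, 92.7]
tcp_rot: [-180.0, -0.1, 15.1]
ft_force: [-0.2, -1.5, -0.2]
finger_gap: 44.7
grip_force: 42.0
tool shift m [-0.0006 -0.0001  0.0157]
```

View pics/w3.png

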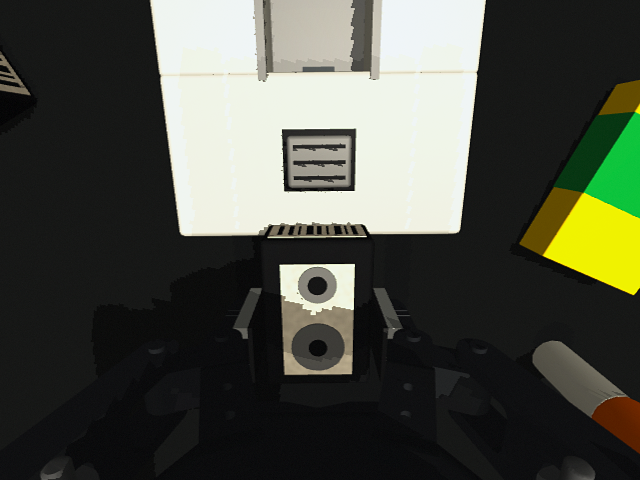

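The cassette is level in the grip. Its label corners are (280,264), (354,263), (353,375) and (281,377), and its barcode end is just over the printer's front edge (row 235). The hand can't tilt, so I'll press the cassette's barcode end on the deck edge to pivot it in the fingers.

```bash
python3 - <<'E'
from h import *
d=np.load('pics/w3.npz');p,R=d['p'],d['R']
Q=np.array([R.T@(wback('w3',u,p[2]+14)-p) for u in((280,264),(354,263),(353,375),(281,377))]);print(Q.round(1))
e=wback('w3',(320,234),62);print('edge in tool',R.T@(e-p))
E
python3 -m handwheel '[[0,0,0.008,0],[0,0,0.006,0],[0,0,0.001,0],[0,0,0,0],[0,0,0,0]]' 0.03 22; python3 -m handwheel '[[0,0,0.002,0],[0,0,0,0],[0,0,0,0]]'
```

```text
[[ 24.9 -15.3 -14. ]
 [ 25.4  14.3 -14. ]
 [-27.3  15.4 -14. ]
 [-28.3 -16.5 -14. ]]
edge in tool [25.19924538  1.03302384 30.75741937]
time: 9.05
tool_pos: [489.2, 192.2, 76.4]
tcp_rot: [180.0, 0.0, 15.1]
ft_force: [0.1, 0.3, -1.3]
finger_gap: 44.9
grip_force: 42.0
time: 9.35
tool_pos: [489.5, 192.3, 75.6]
tcp_rot: [-180.0, -0.0, 15.1]
ft_force: [-5.8, -1.5, 9.3]
finger_gap: 44.8
grip_force: 43.1
```

```bash
python3 -m handwheel '[[0,0,0.002,0],[0,0,0.001,0],[0,0,0,0],[0,0,0,0]]'; python3 -m handwheel '[[0,0,0.002,0],[0,0,0,0],[0,0,0,0]]'
```

```text
time: 9.75
tool_pos: [489.6, 192.4, 74.2]
tcp_rot: [-180.0, -0.0, 15.2]
ft_force: [-13.8, -4.1, 24.1]
finger_gap: 44.8
grip_force: 45.7
time: 10.05
tool_pos: [489.8, 192.5, 72.5]
tcp_rot: [-180.0, -0.1, 15.2]
ft_force: [-14.2, -3.2, 25.6]
finger_gap: 44.6
grip_force: 47.4
```

```bash
python3 -m handwheel '[[0,0,0.002,0],[0,0,0.001,0],[0,0,0,0],[0,0,0,0]]'; python3 - <<'E'
from h import *
wshot('w4')
E
```

```text
time: 10.45
tool_pos: [489.8, 192.5, 69.8]
tcp_rot: [-180.0, -0.1, 15.2]
ft_force: [-15.3, -4.6, 27.9]
finger_gap: 44.7
grip_force: 50.3
```

View pics/w4.png

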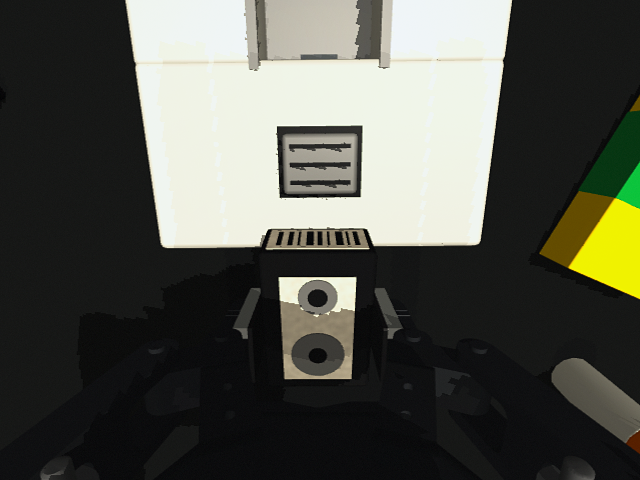

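It is rotating as intended: the label corners are now (278,277), (357,277), (353,379) and (282,380). I'll fit the tilt from these.

```bash
cat >> h.py <<'E'
def tilt(px):
    from scipy.optimize import least_squares
    c=r.camera_params('wrist');m=np.linalg.inv(c['mount'])
    def pj(X):
        y=X@m[:3,:3].T+m[:3,3];return np.c_[c['fx']*y[:,0]/y[:,2]+c['cx'],c['fy']*y[:,1]/y[:,2]+c['cy']]
    ref=np.array([(280,264),(354,263),(353,375),(281,377)],float)
    # label L x W centred on the cassette top (14 above centre); pose: tx,ty,tz, pitch about tool y, centre in tool frame
    M0=lambda L,W:np.array([(L,-W,-14),(L,W,-14),(-L,W,-14),(-L,-W,-14)])
    def pose(X,q):return X@Ro.from_euler('zy',[q[4],q[3]]).as_matrix().T+q[:3]
    def f(v,px):return (pj(pose(M0(26.5,15.4),v))-px).ravel()
    out=[]
    for P in(ref,np.array(px,float)):
        s=least_squares(lambda v:f(v,P),[0,0,0,0.,0.]);out.append(s.x)
        print('centre',s.x[:3].round(1),'tilt',np.degrees(s.x[3:]).round(1),'res',s.fun.round(1))
    return out
E
python3 - <<'E'
from h import *
tilt([(278,277),(357,277),(353,379),(282,380)])
E
```

```text
centre [-2.9 -0.5  2.2] tilt [-2.3 -0.3] res [-0.9 -0.6  0.3  0.1 -1.3  1.1  1.9 -0.6]
centre [-2.4 -0.3 -2.7] tilt [ 7.7 -0.1] res [-0.6 -0.1  0.5 -0.2 -1.1  0.6  1.2 -0.3]
```

```bash
python3 -m handwheel '[[0,0,0.002,0],[0,0,0.002,0],[0,0,0.002,0],[0,0,0,0],[0,0,0,0]]'; python3 - <<'E'
from h import *
wshot('w5')
im=cv2.imread('pics/w5.png')
cv2.imwrite('pics/w5c.png',cv2.resize(im[210:400,220:420],None,fx=3,fy=3,interpolation=cv2.INTER_CUBIC))
E
```

```text
time: 11.0
tool_pos: [490.0, 192.6, 63.8]
tcp_rot: [-180.0, -0.1, 15.2]
ft_force: [-15.2, -4.5, 28.6]
finger_gap: 45.1
grip_force: 56.5
```

View pics/w5c.png

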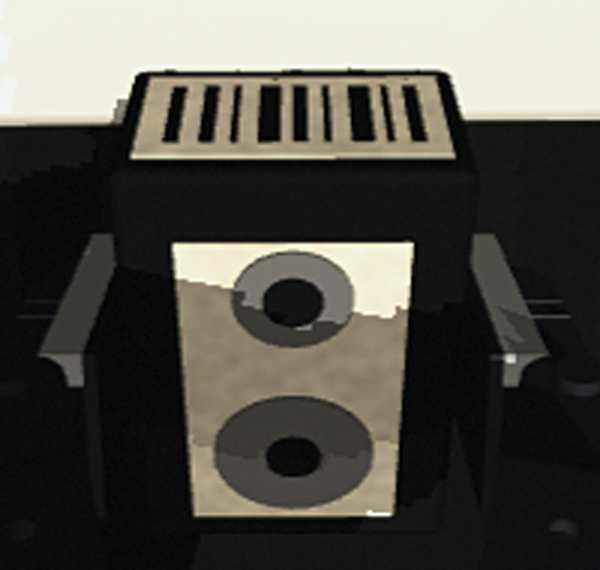

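```bash
cat >> h.py <<'E'
def label(name):
    g=cv2.cvtColor(cv2.imread(f'pics/{name}.png'),cv2.COLOR_BGR2GRAY);b=(g>60).astype(np.uint8)
    b[:,:270]=0;b[:,365:]=0;b[:258]=0;b[385:]=0
    C=max(cv2.findContours(b,cv2.RETR_EXTERNAL,cv2.CHAIN_APPROX_NONE)[0],key=cv2.contourArea)
    h=cv2.convexHull(C);q=cv2.approxPolyN(h,4,-1,True).reshape(-1,2).astype(float) if hasattr(cv2,'approxPolyN') else None
    q=q[np.argsort(q[:,1])];t=q[:2][np.argsort(q[:2,0])];u=q[2:][np.argsort(-q[2:,0])]
    return np.r_[t,u]
E
python3 - <<'E'
from h import *
for n in('w3','w4','w5'):
    q=label(n);print(n,q.tolist());tilt(q)
tilt([(172/3+220,242/3+210),(413/3+220,242/3+210),(394/3+220,516/3+210),(194/3+220,517/3+210)])
E
```

```text
Traceback (most recent call last):
  File "h.py", line 39, in label
    h=cv2.convexHull(C);q=cv2.approxPolyN(h,4,-1,True).reshape(-1,2).astype(float) if hasattr(cv2,'approxPolyN') else None
                          ~~~~~~~~~~~~~~~^^^^^^^^^^^^^
cv2.error: OpenCV(4.12.0) :-1: error: (-5:Bad argument) in function 'approxPolyN'
> Overload resolution failed:
>  - Argument 'epsilon_percentage' must be float, not bool
>  - Argument 'epsilon_percentage' must be float, not bool
```

```bash
sed -i 's/approxPolyN(h,4,-1,True)/approxPolyN(h,4)/' h.py
python3 - <<'E'
from h import *
for n in('w3','w4','w5'):
    q=label(n);print(n,q.tolist());tilt(q)
tilt([(172/3+220,242/3+210),(413/3+220,242/3+210),(394/3+220,516/3+210),(194/3+220,517/3+210)])
E
```

```text
w3 [[278.0, 264.0], [355.0, 264.0], [352.0, 374.0], [284.0, 374.0]]
centre [-2.9 -0.5  2.2] tilt [-2.3 -0.3] res [-0.9 -0.6  0.3  0.1 -1.3  1.1  1.9 -0.6]
centre [-1.4 -0.4  1.3] tilt [ 1.4 -0.5] res [ 0.3  0.4  0.  -0.3  0.1 -0.3 -0.5  0.2]
w4 [[277.0, 277.0], [356.0, 277.0], [351.0, 378.0], [284.0, 378.0]]
centre [-2.9 -0.5  2.2] tilt [-2.3 -0.3] res [-0.9 -0.6  0.3  0.1 -1.3  1.1  1.9 -0.6]
centre [-3.3 -0.5 -0.5] tilt [ 7.9 -0.3] res [ 0.2  0.2 -0.1 -0.2  0.2 -0.2 -0.4  0.1]
w5 [[276.0, 291.0], [358.0, 290.0], [351.0, 381.0], [284.0, 381.0]]
centre [-2.9 -0.5  2.2] tilt [-2.3 -0.3] res [-0.9 -0.6  0.3  0.1 -1.3  1.1  1.9 -0.6]
centre [-4.  -0.4 -3.9] tilt [14.8 -0.3] res [ 0.  -0.3 -0.2  0.4  0.3 -0.1 -0.1  0.1]
centre [-2.9 -0.5  2.2] tilt [-2.3 -0.3] res [-0.9 -0.6  0.3  0.1 -1.3  1.1  1.9 -0.6]
centre [-5.6 -0.2 -2.2] tilt [13.3 -0.2] res [ 0.1  0.1 -0.  -0.1  0.   0.1 -0.1 -0.1]
```

```bash
python3 -m handwheel '[[0,0,0.002,0],[0,0,0.002,0],[0,0,0.001,0],[0,0,0,0],[0,0,0,0]]'; python3 - <<'E'
from h import *
wshot('w6');q=label('w6');print(q.tolist());tilt(q)
E
```

```text
time: 11.55
tool_pos: [490.0, 192.6, 59.2]
tcp_rot: [-180.0, -0.1, 15.2]
ft_force: [-17.9, -5.1, 32.2]
finger_gap: 44.9
grip_force: 62.5
[[276.0, 302.0], [358.0, 302.0], [351.0, 382.0], [284.0, 382.0]]
centre [-2.9 -0.5  2.2] tilt [-2.3 -0.3] res [-0.9 -0.6  0.3  0.1 -1.3  1.1  1.9 -0.6]
centre [-5.9 -0.4 -4.1] tilt [19.6 -0.2] res [-0.2  0.1  0.2 -0.1 -0.5 -0.   0.4  0.1]
```

```bash
python3 -m handwheel '[[0,0,0.001,0],[0,0,0,0],[0,0,0,0]]'; python3 -m handwheel '[[0,0,-0.005,0],[0,0,-0.015,0],[0,0,-0.03,0],[0,0,-0.04,0],[0,0,-0.02,0],[0,0,0,0],[0,0,0,0],[0,0,0,0]]' 0.03 60;  python3 - <<'E'
from h import *
wshot('w7');q=label('w7');print(q.tolist());tilt(q)
E
```

```text
time: 11.9
tool_pos: [490.0, 192.6, 58.3]
tcp_rot: [-180.0, -0.1, 15.2]
ft_force: [-18.4, -5.5, 34.7]
finger_gap: 44.8
grip_force: 63.7
time: 12.7
tool_pos: [488.3, 191.9, 162.8]
tcp_rot: [180.0, 0.2, 15.1]
ft_force: [-0.9, 0.4, -0.4]
finger_gap: 45.0
grip_force: 61.4
[[276.0, 303.0], [359.0, 303.0], [350.0, 382.0], [284.0, 382.0]]
centre [-2.9 -0.5  2.2] tilt [-2.3 -0.3] res [-0.9 -0.6  0.3  0.1 -1.3  1.1  1.9 -0.6]
centre [-5.7 -0.4 -4.6] tilt [20.3  0.2] res [ 0.  -0.1 -0.1  0.1  0.2  0.1 -0.1 -0.1]
```

```bash
python3 -m handwheel '[[0.001,0.015,-0.02,0],[0.002,0.03,-0.03,0],[0.002,0.04,-0.025,0],[0.002,0.04,-0.025,0],[0.002,0.04,-0.025,0],[0.002,0.04,-0.025,0],[0.002,0.04,-0.02,0],[0.002,0.04,-0.02,0],[0.002,0.04,0,0],[0.001,0.04,0,0]]' && python3 -m handwheel '[[0,0.03,0,5],[0,0.008,0,5],[0,0,0,5],[0,0,0,0],[0,0,0,0],[0,0,0,0]]'; python3 - <<'E'
from h import *
wshot('w8');print(tool(),r.sense()['time'])
im=cv2.imread('pics/w8.png')[0:300,120:520]
cv2.imwrite('pics/w8c.png',cv2.resize(im,None,fx=2,fy=2,interpolation=cv2.INTER_CUBIC))
E
```

```text
time: 13.75
tool_pos: [602.4, -157.1, 353.7]
tcp_rot: [-180.0, 0.0, 15.1]
ft_force: [0.7, -0.4, -1.2]
finger_gap: 45.0
grip_force: 61.4
time: 14.35
tool_pos: [611.2, -191.8, 353.9]
tcp_rot: [-180.0, 0.1, 0.3]
ft_force: [-1.0, 0.6, -0.6]
finger_gap: 45.0
grip_force: 61.5
(array([ 611.24294215, -191.81177081,  354.18610222]), array([[ 9.99989259e-01,  4.61057434e-03, -4.73706599e-04],
       [ 4.61067926e-03, -9.99989346e-01,  2.20633448e-04],
       [-4.72684305e-04, -2.22815188e-04, -9.99999863e-01]])) 14.4
```

View pics/w8c.png

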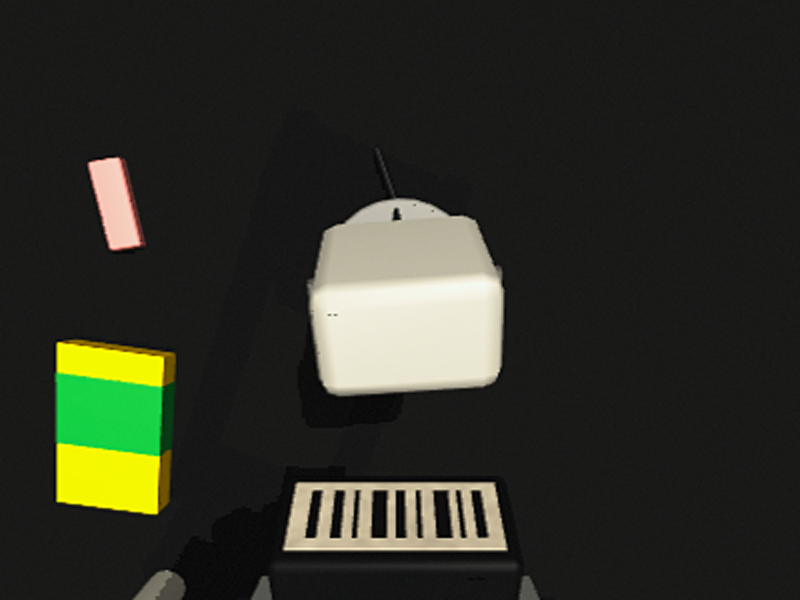

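Wrist view: the head is seen from above, with its bright top face at crop (325..500, 285..394) and its back face further out, towards +x. It therefore looks towards the robot with a small positive yaw. The front top edge runs from (325,394) to (495,384).

```bash
python3 - <<'E'
from h import *
from scipy.optimize import minimize
im=cv2.imread('pics/w8.png').astype(int)
m=((im.min(2)>120)).astype(np.uint8);m[:, :260]=0;m[:,385:]=0;m[215:]=0;m[:100]=0
C=max(cv2.findContours(m,cv2.RETR_EXTERNAL,cv2.CHAIN_APPROX_NONE)[0],key=cv2.contourArea)
# front edge: lowest pixels per column
cols=np.arange(290,363);low=np.array([np.where(m[:205,c])[0].max() for c in cols])
k=np.polyfit(cols,low,1);print('slope',k,(low-np.polyval(k,cols)).std())
for z in(225,231):
    a=wback('w8',(290,np.polyval(k,290)),z);b=wback('w8',(362,np.polyval(k,362)),z);e=a-b
    print('front edge',z,((a+b)/2).round(1),'yaw',np.degrees(np.arctan2(-e[0],e[1])))
# bright top face vs darker back: ridge by max brightness gradient
g=im.sum(2);rid=np.array([120+np.argmax(np.diff(cv2.blur(g[120:170,c].astype(np.float32).reshape(-1,1),(1,5)).ravel())) for c in cols]);k2=np.polyfit(cols,rid,1);print('ridge',k2)
a=wback('w8',(290,np.polyval(k2,290)),235);b=wback('w8',(362,np.polyval(k2,362)),235);e=a-b;print(a,b,np.degrees(np.arctan2(-e[0],e[1])))
# side extremes
for row in(150,160,170,180):
    x=np.where(m[row])[0];print(row,x.min(),x.max(),wback('w8',(x.min(),row),230).round(1),wback('w8',(x.max(),row),230).round(1))
E
```

```text
slope [-5.13698630e-02  2.10773973e+02] 0.3395077734628408
front edge 225 [ 642.5 -198.1  225. ] yaw 3.2247592095771376
front edge 231 [ 643.4 -198.   231. ] yaw 3.224759209577218
ridge [-9.10465260e-02  1.69174318e+02]
[ 681.65912914 -170.98905241  235.        ] [ 686.51705135 -223.74676156  235.        ] 5.26095186393713
150 275 370 [ 676.3 -159.2  230. ] [ 676.7 -230.8  230. ]
160 276 370 [ 669.  -159.7  230. ] [ 669.3 -231.2  230. ]
170 278 370 [ 661.5 -161.   230. ] [ 661.9 -231.5  230. ]
180 279 369 [ 654.  -161.6  230. ] [ 654.3 -231.1  230. ]
```

```bash
python3 -m handwheel '[[-0.015,0.002,0,0],[-0.03,0.004,0,0],[-0.03,0.004,0.01,0],[-0.003,0.004,0.03,0],[0,0,0.04,0],[0,0,0.04,0],[0,0,0.04,0],[0,0,0.03,0],[0,0,0.02,-3.5],[0,0,0,0]]' && python3 -m handwheel '[[0,0,0,0],[0,0,0,0],[0,0,0,0]]'; python3 - <<'E'
from h import *
wshot('w9');s=r.sense();print(s['time'],s['tool_pos'],s['tcp_rot']);delta((533.3,-205.3,139));q=label('w9');print(q.tolist());tilt(q)
E
```

```text
time: 15.4
tool_pos: [530.9, -205.0, 140.6]
tcp_rot: [-179.8, 0.3, 3.8]
ft_force: [-0.8, -0.0, -0.4]
finger_gap: 44.5
grip_force: 61.5
time: 15.7
tool_pos: [534.5, -207.0, 146.7]
tcp_rot: [179.9, -0.2, 3.6]
ft_force: [-1.1, 0.2, -1.1]
finger_gap: 45.1
grip_force: 61.5
15.75 [ 534.31497119 -206.89842474  146.36941233] [ 1.79917255e+02 -1.44637474e-01  3.61833781e+00]
tool shift m [-0.0009 -0.0017  0.0074]
[[275.0, 303.0], [359.0, 303.0], [350.0, 382.0], [284.0, 382.0]]
centre [-3.  -0.5  2.2] tilt [-2.3 -0.3] res [-0.9 -0.6  0.3  0.1 -1.3  1.1  1.9 -0.6]
centre [-5.1 -0.5 -5.6] tilt [20.6  0. ] res [ 0.2  0.  -0.2  0.   0.3 -0.  -0.3 -0. ]
```

Final adjustment, then a check from the scene camera.

```bash
python3 -m handwheel '[[-0.001,-0.001,0.004,0],[0,0,0.003,0],[0,0,0,0],[0,0,0,0],[0,0,0,0],[0,0,0,0],[0,0,0,0]]'; python3 - <<'E'
from h import *
s=r.sense();print(s['tool_pos'],s['tcp_rot'],np.abs(s['qd']).max())
a=r.snapshot('scene')[:,:,::-1];b=r.snapshot('top')[:,:,::-1];cv2.imwrite('pics/fin_s.png',a);cv2.imwrite('pics/fin_t.png',b)
o=np.vstack([cv2.resize(a[200:450,170:420],(400,400)),np.zeros((200,400,3),np.uint8)]);
o2=np.vstack([cv2.resize(b[140:340,340:540],(400,400)),cv2.resize(b[100:380,50:550],(357,200))[:, :].copy() if 0 else np.pad(cv2.resize(b[100:380,50:550],(357,200)),((0,0),(0,43),(0,0)))])
cv2.imwrite('pics/fin.png',np.hstack([o,o2]))
# projected ideal cassette top corners / barcode
W=np.array([654.5,-196.7,190]);R=Ro.from_euler('ZY',[np.radians(3.8),-0.35]).as_matrix()
P=np.array([[-100,0,0],[-100,-23,14],[-100,23,14],[-100,-23,-14],[-168,-23,14],[-168,-23,-14],[-168,23,14],[0,0,0]])@R.T+W
for v,u0,v0,k in(('scene',170,200,1.6),('top',340,140,2)):
    q=proj(v,P);print(v,((q-[u0,v0])*k+([400,0] if v=='top' else [0,0])).round().tolist())
E
```

```text
time: 16.45
tool_pos: [532.3, -205.6, 137.6]
tcp_rot: [180.0, -0.0, 3.6]
ft_force: [0.2, -0.0, -0.1]
finger_gap: 44.7
grip_force: 61.5
[ 532.31486622 -205.55357814  137.59605312] [ 1.79997369e+02 -6.16864890e-03  3.63806959e+00] 0.16169728357593746
scene [[45.0, 180.0], [22.0, 182.0], [56.0, 155.0], [34.0, 206.0], [-19.0, 177.0], [-7.0, 199.0], [15.0, 152.0], [114.0, 189.0]]
top [[720.0, 213.0], [750.0, 215.0], [699.0, 220.0], [739.0, 206.0], [750.0, 286.0], [740.0, 276.0], [700.0, 291.0], [719.0, 104.0]]
```

View pics/fin.png

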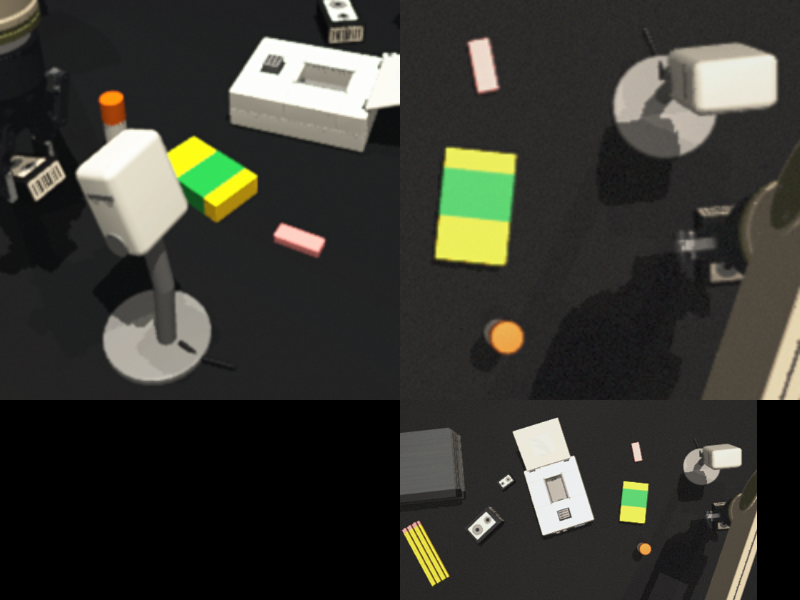

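The scene crop shows the barcode at (46,182), and the ideal is (45,180). The top view agrees within about 2.5 px (camera pixels), and the crayons, glue and eraser have not moved.

```bash
python3 -c "
from bench import r
print(r.hand_in())"
```

```text
the job is handed in; nothing more can be done
None
```

I pressed the eject key to its stop, took the cassette out and handed in with it held steady, reels up, tilted about 20° to face the scanner window with the barcode about 10 cm out; the pose is my camera measurement, and hand-in returned no verdict.

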